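# Set the ratchet work stand and lay the carving blank across it

### The job

Raise the saddle of the green ratchet stand until the second of its rungs to come up has gone past the red pawl and the pawl has dropped back in under it, then let the saddle down gently so that this rung sits on the pawl and the stand holds by itself, about level with the fixed rest beside it. Then pick up the square limewood blank and lay it gently in both saddles, marked face up, down on both saddle floors and sticking out about evenly at the two ends. Do not drop or ram anything onto the pawl or the saddles, and leave the glue, tub, chisel and tape where they are.

Things in the scene. Friction and masses are not known exactly. Their poses are not given: they have to be found in the camera images.
- stand: Green ratchet stand bolted to the bench: foot plate 110 x 110 mm, slotted column 23 x 55 mm, top at 150 mm. Origin: under the foot plate's centre; z up, x to the pawl side, y in the line of the work (the rest is 240 mm away in -y). The pawl's bracket on its +x face, out to x = 45 mm, is bolted through slotted holes: its height, so that of the seats, is off by up to 9 mm up or down, unmeasured.
- post: Loose post in the column, 1.5 mm play, 0.45 to 0.75 kg: steel ladder strip with 3 round rungs 30 mm apart and a saddle on top. Origin: centre of its foot, axes as the stand's. Starts fully down, 8 mm above the stand's origin. Seated on rung 1, 2 or 3 it is 35, 65 or 95 mm (each +-9 mm) higher. The pawl may take 25 N at most, jolts included, and a free drop of 1 mm onto it is already too much.
- saddle_top (a point): Centre of the post's beech saddle floor, 174 mm above the post's origin. The saddle block is 60 mm in x, 40 mm in y, 20 mm deep below this floor (its underside 12 mm above the column's top when down); its flat ends (+y, -y, 40 mm apart) can be pinched from above. Floor 45 mm wide between outward leaning horns, tips 23 mm above it, 70 mm over their backs.
- pawl (a joint): Swing of the red gravity pawl (16 mm wide) on the stand's +x face, rad: 0 = fallen in; a rising rung pushes it up and out to about 0.45; when the rung is 8 mm above its seat the pawl falls back in under it. From 10 mm above the seat the next rung starts to lift the pawl again, which does no harm: it falls in as the post is lowered. The post is clear of the pawl for its first 3 mm.
- rest: Green fixed rest bolted to the bench: foot plate 110 x 90 mm and a beech saddle like the stand's, 40 mm long in y. Origin: under the foot plate's centre, axes parallel to the stand's; saddle floor 247 mm above it, horn tips 270 mm. Neither saddle may take over 30 N from the blank, jolts included.
- blank: Squared limewood carving blank 36 x 340 x 36 mm (long in y), 0.17 to 0.29 kg, pencil lines on its upper face, lying on the bench on the robot's side of stand and rest, roughly parallel to their line. Origin: centre of its underside; z up.
- glue: Yellow glue bottle, 68 mm across and 200 mm tall, standing; origin: centre of its underside. Leave it alone.
- tub: White round tub with a blue lid, 90 mm across and 95 mm tall, standing; origin: centre of its underside. Leave it alone.
- chisel: Chisel with a wooden handle, 220 mm long, lying on the bench; origin: under its middle, x along it towards the blade. Leave it alone.
- tape: Blue ring of tape, 96 mm across, 25 mm high, lying flat; origin: centre of its underside. Leave it alone.
Things that resemble listed ones, but are neither listed nor needed, are in the scene too. What is shaped like the stand but purple is not meant.

How it is judged:
By the outcome, as a careful person would: the job done as asked, in the order asked, and still so for the second after the job is handed in, with the robot touching nothing.
It also fails if it takes over 66 s, if anything falls off the work surface, if the arm or the gripper's body presses on something with over 40 N, if the wrist force passes 120 N, or if a joint passes its speed limit or range.

### The arm

A 7-joint arm with a two-finger parallel gripper is mounted at the origin on the work surface. World frame = base frame: x ahead of the robot, y to its left, z up, the work surface at z = 0. Lengths are in m, angles in rad, forces in N, time in s.
With the tool pointing down it reaches from about 0.4 to 0.875 m from the base axis. Payload 6.5 kg.
Tool frame: the origin (TCP) lies midway between the tips of the shut fingers; the grasp point (between the pads) lies 19 mm behind it; z points along the fingers, y is the line along which they close (so a half turn about z gives the same grasp; the last joint's range is limited). The gripper opens to 85 mm and grips with 20 to 120 N. Pads are 22 mm wide; open, the fingers measure 114 mm over their backs; the gripper's body (76 mm by 85 mm) begins 54 mm behind the grasp point. The pads swing forward as they close: fully open they stand 13 mm farther back than shut.
Start: joints at [1.036, 0.536, -0.004, 1.538, 0.003, 1.067, -0.071], TCP at [0.294, -0.58, 0.231] pointing down, gripper open.
Joint ranges: [-2.7, 2.7], [-0.37, 2.16], [-1.27, 1.26], [0.24, 2.4], [-1.31, 4.45], [0.19, 1.91], [-2.76, 2.76]. Speed limits (rad/s): [2.39, 2.39, 3.14, 3.14, 3.14, 3.14, 3.14].

### API

Orientations are given as a rotation vector (axis times angle).
In Python, from rig import arm gives the robot as it stands.
- The arm moves only by the tool carry_out, never from a script. Its argument "steps" is a list of rows, each an object of numbers: "dx", "dy", "dz": the shift along the tool's x, y, z in mm; "roll": the turn about the tool's z in degrees; "gripper": the opening, from 0 (shut) to 1 (fully open). A call has 1 to 10 rows; each row shifts and turns the commanded pose from where the row before left it, along the tool's axes as they then stand; what a row does not reach is not made up. A row lasts 1/10 s, in which the tool goes at most 50 mm and 8.59 degrees, less where a joint would pass 70% of its speed; a pose out of reach is approached as far as the arm can. A call is refused whole if a number of a shift passes 50 or a number of a turn 8.59, either way. A call with a gripper value outside its range is refused whole. The fingers move at their own pace and stop on an object; "newtons" is the grip in N (left out, the last holds). Time passes only in rows, so rows that do not move let the fingers close. It gives the time, the measured TCP pose, the force, the opening and the grip force at its end, in the units of the state.
- arm.read_state(): the state, without advancing time (a new reading comes with each control period).
- arm.grab_frame(name): name is "side" or "top" or "wrist"; returns a dict with "frame" (480x640x3 uint8, red, green, blue), "vfov" (degrees; the focal length in pixels is half the picture's height over the tangent of half this angle, whatever the lens; pixels are square), "cx", "cy" (the principal point, pixels), "rvec" (rotation vector, rad) and "tvec" (3), from world to camera coordinates, as OpenCV has them; the wrist camera has in their place "mount" (4x4, takes a point from camera to tool coordinates, whose origin is the TCP and whose axes are the flange's). Camera axes: x right, y down, z forward; pixel columns grow to the right and rows downward; lengths in m; the calibration is good to about 2 mm. A picture is of the moment at which its call begins: read the wrist's pose just before it. There is no depth.
- arm.hand_in(): hands the job in; it is judged then, once.
The state is a dict: "t": time; "joint_positions": joint angles; "qd": joint speeds; "joint_efforts": joint torques, N m; "tool_pos": TCP position; "tcp_rot": TCP orientation; "contact_force": force on the tool from outside, world axes, zero at the start; "wrist_torque": the same for the moment, N m; "width": finger opening in m; "grasp_force": force on a finger pad.
Only numpy, scipy, OpenCV 4.12 (cv2) and the standard library are available. Lean on these libraries where they do the work, as an engineer would, in place of code of your own. Each camera call takes 0.05 s, during which the arm holds its last target. There are 200 camera calls.

## Working session

There is one attempt and no reset: what is moved stays moved. The work goes in short steps, Python scripts to look and compute and a tool call to move; the robot and the scene stay as the last step left them, time stands still between calls to the robot, and variables do not carry over. Pictures are saved under pics/ and viewed, at most 10 in all, crops included, and the job is handed in when it is done.

Besides the shell and the picture viewer there is one more tool, called after "Call:" as name(argument=value, ...), one argument or row to a line, values as JSON. carry_out: Moves the arm, as the interface text tells. Its arguments: {"type":"object","properties":{"steps":{"type":"array"},"newtons":{"type":"number"}},"required":["steps"]}

```bash
mkdir -p pics; ls; cat > h.py <<'E'
import numpy as np, cv2
from rig import arm
def grab(n,fn=None):
    s=arm.read_state(); f=arm.grab_frame(n)
    if fn: cv2.imwrite('pics/'+fn,f['frame'][:,:,::-1])
    return s,f
def cam(n,f,s):
    if n=='wrist':
        T=np.eye(4);T[:3,:3]=cv2.Rodrigues(np.array(s['tcp_rot'],float))[0];T[:3,3]=s['tool_pos']
        C=np.linalg.inv(T@np.array(f['mount']));return C[:3,:3],C[:3,3]
    return cv2.Rodrigues(np.array(f['rvec'],float))[0],np.array(f['tvec'],float).ravel()
def fl(f): return 240/np.tan(np.radians(f['vfov'])/2)
def proj(c,P):
    n,f,s=c;R,t=cam(n,f,s);p=np.atleast_2d(P)@R.T+t
    return np.c_[f['cx']+fl(f)*p[:,0]/p[:,2],f['cy']+fl(f)*p[:,1]/p[:,2]]
def onz(c,uv,z):
    n,f,s=c;R,t=cam(n,f,s);o=-R.T@t
    uv=np.atleast_2d(uv);d=np.c_[(uv[:,0]-f['cx'])/fl(f),(uv[:,1]-f['cy'])/fl(f),np.ones(len(uv))]@R
    return o+d*((z-o[2])/d[:,2])[:,None]
E
python3 - <<'E'
from h import *
import pickle
d={}
for n in('side','top','wrist'):
    s,f=grab(n,n+'0.png'); d[n]=(n,f,s); print(n,f['vfov'],f['cx'],f['cy'],[k for k in f])
    R,t=cam(n,f,s);print((-R.T@t).round(3),R[2].round(3))
pickle.dump(d,open('c0.pkl','wb'))
print(s['t'],s['tool_pos'],s['tcp_rot'],s['contact_force'],s['width'])
a=np.hstack([d['side'][1]['frame'],d['top'][1]['frame']])
E
```

```text
pics
side 47.22947054633342 324.6083371361414 240.8271775152274 ['frame', 'vfov', 'cx', 'cy', 'rvec', 'tvec']
[0.456 0.814 0.892] [ 0.13  -0.701 -0.702]
top 51.75092883960522 318.88187793902154 240.16641565039208 ['frame', 'vfov', 'cx', 'cy', 'rvec', 'tvec']
[0.483 0.042 1.09 ] [ 0.107 -0.018 -0.994]
wrist 61.38487290724587 322.6506671252785 235.4691609554157 ['frame', 'vfov', 'cx', 'cy', 'mount']
[ 0.367 -0.542  0.374] [-0.29  -0.145 -0.946]
0.1 [ 0.29339954 -0.57937135  0.23049629] [-3.05420767e+00 -7.29434988e-01  7.40739797e-04] [0.34806797 0.63608524 0.11471383] 0.08515961881755837
```

View pics/side0.png

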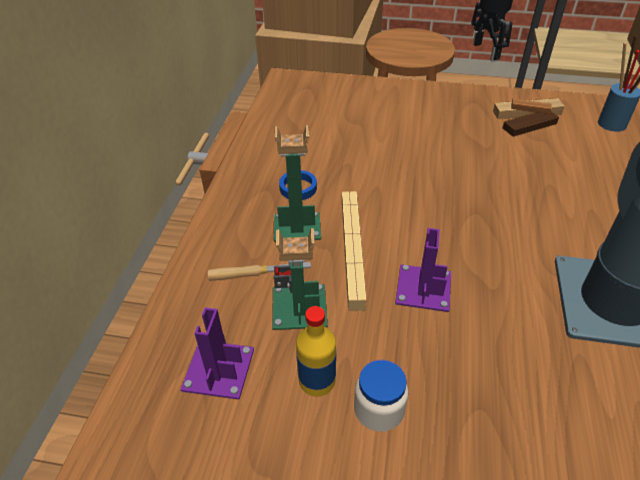

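View pics/top0.png

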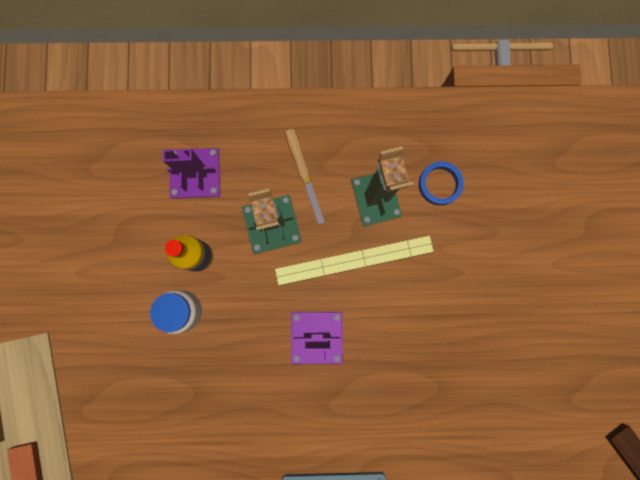

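Side: green stand at (298,300) with a red pawl at (283,275), and green rest at (297,222). The blank runs from (350,195) to (357,305). Top: stand (271,224), rest (377,197), blank (277,277)–(432,243). The two purple look-alikes, at top (194,172) and (317,338), are not meant, because only the green stand carries the red pawl and a saddle. I'll confirm this in an enlarged crop.

```bash
python3 - <<'E'
from h import *
import pickle
d=pickle.load(open('c0.pkl','rb'))
a=d['top'][1]['frame'][135:290,235:445]
b=d['side'][1]['frame'][110:340,240:380]
a=cv2.resize(a,None,fx=3.8,fy=3.8,interpolation=3)[:, :, ::-1]
cv2.imwrite('pics/topc.png',a)
# segmentation of greens and blank
for n in('top','side'):
    hsv=cv2.cvtColor(d[n][1]['frame'],cv2.COLOR_RGB2HSV)
    for nm,lo,hi in(('green',(65,80,20),(95,255,200)),('blank',(20,40,150),(35,255,255))):
        m=cv2.inRange(hsv,lo,hi)
        k,l,st,ce=cv2.connectedComponentsWithStats(m)
        for i in range(1,k):
            if st[i,4]>400:
                c=np.argwhere(l==i)[:,::-1].astype(np.float32)
                print(n,nm,st[i],cv2.minAreaRect(c)[0],cv2.boxPoints(cv2.minAreaRect(c)).round(1).tolist())
E
```

```text
top green [353 175  46  49 802] (376.11767578125, 197.47061157226562) [[351.8999938964844, 179.5], [389.1000061035156, 170.1999969482422], [400.3999938964844, 215.39999389648438], [363.20001220703125, 224.6999969482422]]
top green [ 249  197   50   56 1084] (271.3529968261719, 223.91180419921875) [[242.5, 206.89999389648438], [288.79998779296875, 195.3000030517578], [300.20001220703125, 240.89999389648438], [253.89999389648438, 252.5]]
top blank [168 235  33  33 533] (185.96307373046875, 253.3856658935547) [[165.8000030517578, 259.20001220703125], [184.6999969482422, 232.39999389648438], [206.1999969482422, 247.60000610351562], [187.3000030517578, 274.3999938964844]]
top blank [ 275  236  159   49 2719] (353.7690734863281, 259.8067321777344) [[274.20001220703125, 268.20001220703125], [429.70001220703125, 234.60000610351562], [433.29998779296875, 251.39999389648438], [277.8999938964844, 285.0]]
side green [ 274  154   47   87 1852] (295.2575378417969, 196.423583984375) [[270.29998779296875, 154.89999389648438], [316.5, 152.8000030517578], [320.20001220703125, 238.0], [274.0, 240.0]]
side green [ 273  262   53   67 1958] (299.0, 295.0) [[273.0, 262.0], [325.0, 262.0], [325.0, 328.0], [273.0, 328.0]]
side blank [297 327  39  32 851] (316.0476989746094, 342.85845947265625) [[296.1000061035156, 328.5], [334.20001220703125, 326.3999938964844], [336.0, 357.20001220703125], [297.79998779296875, 359.29998779296875]]
```

View pics/topc.png

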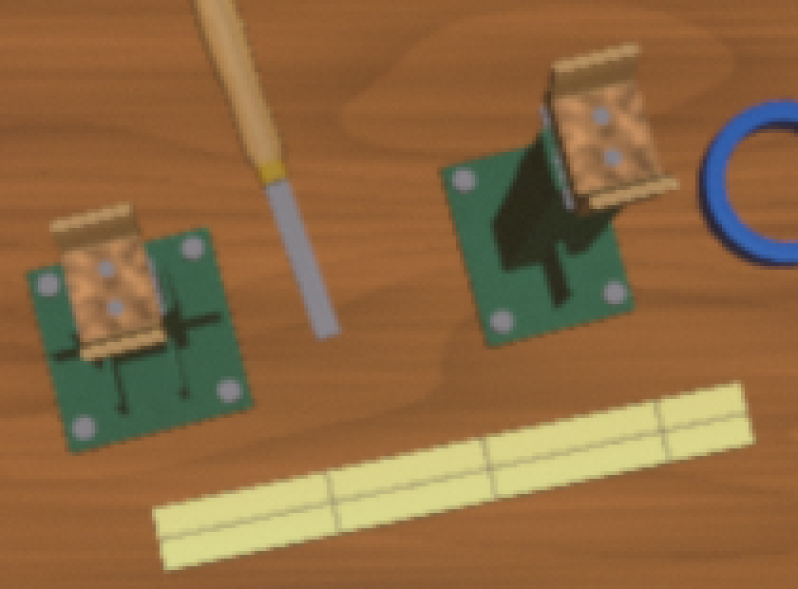

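The crop confirms it: the green stand with its saddle is at crop (140,340), the green rest at crop (540,250), and the blank's marked face is up, running from (155,540) to (750,412).

```bash
python3 - <<'E'
from h import *
import pickle
d=pickle.load(open('c0.pkl','rb'));c=d['top']
P=lambda pts,z: onz(c,np.array(pts)/3.8+[235,135]-0.4,z)
sb=P([(27,272),(208,228),(253,408),(73,453)],.008)
print('stand plate',sb.round(4).tolist(),sb.mean(0),[np.linalg.norm(sb[i]-sb[i-1]).round(4) for i in range(4)])
sb2=P([(48,285),(193,247),(229,391),(84,428)],.010);print('bolts ctr',sb2.mean(0))
dx=(sb[0]-sb[3])+(sb[1]-sb[2]);print('yaw x axis',np.degrees(np.arctan2(dx[1],dx[0])))
r=P([(442,168),(635,307),(488,347)],.008);rc=(r[0]+r[1])/2
dx=r[0]-r[2];print('rest',rc,np.degrees(np.arctan2(dx[1],dx[0])),np.linalg.norm(r[0]-r[2]),np.linalg.norm(r[1]-r[2]))
r2=P([(463,180),(615,293)],.010).mean(0);print('rest bolts',r2)
print('saddle stand',P([(106,269),(115,308)],.182).mean(0),'rest',P([(601,117),(613,158)],.247).mean(0))
b=P([(153,508),(741,382),(755,443),(165,571)],.036);v=b[1]+b[2]-b[0]-b[3]
print('blank',b.mean(0),np.linalg.norm(v)/2,np.degrees(np.arctan2(-v[1],-v[0])),np.linalg.norm(b[0]-b[3]))
sc=P([(110.5,288.5)],.182)[0];q=P([(607,137.5)],.247)[0];w=q-sc;w[2]=0
print('stand->rest',np.linalg.norm(w),np.degrees(np.arctan2(-w[0],w[1])),np.degrees(np.arctan2(-w[1],-w[0])))
# side checks
c=d['side']
print('side proj stand saddle',proj(c,[sc,q,b.mean(0)]))
s=c[2];R=cv2.Rodrigues(np.array(s['tcp_rot']))[0];print(R.round(3))
E
```

```text
stand plate [[0.6781, 0.1922, 0.008], [0.7027, 0.0867, 0.008], [0.5966, 0.0618, 0.008], [0.5721, 0.1658, 0.008]] [0.63733558 0.12664624 0.008     ] [np.float64(0.1093), np.float64(0.1083), np.float64(0.109), np.float64(0.1068)]
bolts ctr [0.63842214 0.12750421 0.01      ]
yaw x axis 13.603690096345641
rest [ 0.69452236 -0.10634053  0.008     ] 12.841640888700194 0.10917301691401879 0.08936077827531588
rest bolts [ 0.69467643 -0.10643937  0.01      ]
saddle stand [0.63805847 0.12740754 0.182     ] rest [ 0.69397273 -0.10657864  0.247     ]
blank [ 0.5537301  -0.05183948  0.036     ] 0.33975269587903506 101.25078616243145 0.0358148028599316
stand->rest 0.24057450746190362 -166.56056402064743 103.4394359793526
side proj stand saddle [[295.19251668 245.85513661]
 [291.68346127 140.81047293]
 [352.41034479 240.58530167]]
[[ 0.892  0.452 -0.001]
 [ 0.452 -0.892  0.002]
 [-0.    -0.002 -1.   ]]
```

Call:
carry_out(
  steps=[
    {"dz":-35,"roll":6.7},
    {"dz":-35,"roll":6.7},
    {"dx":27,"dy":-33},
    {"dx":27,"dy":-33},
    {"dx":27,"dy":-33},
    {"dx":27,"dy":-33},
    {"dx":27,"dy":-33},
    {"dx":27,"dy":-33},
    {"dx":27,"dy":-33},
    {"dx":27,"dy":-33},
  ],
)

```text
validation failed for argument at $.st...
```

Call:
carry_out(
  steps=[
    {"dx":27,"dy":-33},
    {"dx":27,"dy":-33},
    {"dx":27,"dy":-33},
    {"dx":27,"dy":-33},
    {"dx":27,"dy":-33},
    {"dx":27,"dy":-33},
    {"dx":27,"dy":-33},
    {"dx":27,"dy":-33},
    {"dx":0},
    {"dx":0},
  ],
)

```text
validation failed for argument at $.st...
```

```bash
cat >> h.py <<'E'
def go(tx,ty,tz,yaw):
    "remaining tool shift (mm) to a target, and roll (deg) to bring tool x to yaw"
    s=arm.read_state();R=cv2.Rodrigues(np.array(s['tcp_rot'],float))[0]
    e=(np.array([tx,ty,tz])-s['tool_pos'])*1000
    y=np.degrees(np.arctan2(R[1,0],R[0,0]));r=-(yaw-y)
    R2=R@cv2.Rodrigues(np.array([0,0,np.radians(r)]))[0]
    print('t',round(s['t'],2),'pos',np.round(s['tool_pos'],4),'tilt',R[:2,2].round(4),'F',np.round(s['contact_force'],2),'w',round(s['width'],4),'g',round(s['grasp_force'],1))
    print('shift after roll',(R2.T@e).round(1),'roll',round(r,2),'shift before roll',(R.T@e).round(1))
E
python3 - <<'E'
from h import *
go(.638,.1275,.26,13.4)
s,f=grab('wrist','w1.png')
E
```

```text
t 0.15 pos [ 0.2935 -0.5795  0.2306] tilt [-0.0007  0.0011] F [-1.27  0.07 -0.14] w 0.0851 g 0.0
shift after roll [ 499.  -607.9  -28.8] roll 13.47 shift before roll [ 626.8 -475.   -28.8]
```

View pics/w1.png

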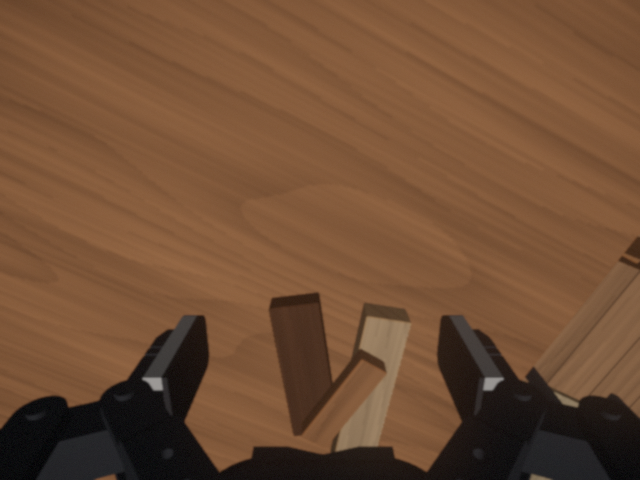

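The moves were refused, and the picture is still from the start pose: two wood scraps and the fingers. The rows probably need all five keys, so I'll try one row with all of them.

Call:
carry_out(
  steps=[
    {"dx":0,"dy":0,"dz":-35,"roll":6.7,"gripper":1},
    {"dx":0,"dy":0,"dz":-35,"roll":6.7,"gripper":1},
  ],
)

```text
t: 0.4
tool_pos: [0.2931, -0.579, 0.3008]
tcp_rot: [-3.118, -0.36, 0.002]
contact_force: [0.5, 0.1, 0.9]
width: 0.0852
grasp_force: 0.0
```

Call:
carry_out(
  steps=[
    {"dx":28,"dy":-34,"dz":0,"roll":0,"gripper":1},
    {"dx":28,"dy":-34,"dz":0,"roll":0,"gripper":1},
    {"dx":28,"dy":-34,"dz":0,"roll":0,"gripper":1},
    {"dx":28,"dy":-34,"dz":0,"roll":0,"gripper":1},
    {"dx":28,"dy":-34,"dz":0,"roll":0,"gripper":1},
    {"dx":28,"dy":-34,"dz":0,"roll":0,"gripper":1},
    {"dx":28,"dy":-34,"dz":0,"roll":0,"gripper":1},
    {"dx":28,"dy":-34,"dz":0,"roll":0,"gripper":1},
    {"dx":28,"dy":-34,"dz":0,"roll":0,"gripper":1},
    {"dx":28,"dy":-34,"dz":0,"roll":0,"gripper":1},
  ],
)

```text
t: 1.4
tool_pos: [0.4872, -0.1824, 0.3014]
tcp_rot: [3.12, 0.368, 0.0]
contact_force: [1.1, 0.2, 0.3]
width: 0.0853
grasp_force: 0.0
```

Call:
carry_out(
  steps=[
    {"dx":28,"dy":-34,"dz":0,"roll":0,"gripper":1},
    {"dx":28,"dy":-34,"dz":0,"roll":0,"gripper":1},
    {"dx":28,"dy":-34,"dz":0,"roll":0,"gripper":1},
    {"dx":28,"dy":-34,"dz":0,"roll":0,"gripper":1},
    {"dx":28,"dy":-34,"dz":0,"roll":0,"gripper":1},
    {"dx":28,"dy":-34,"dz":0,"roll":0,"gripper":1},
    {"dx":28,"dy":-34,"dz":0,"roll":0,"gripper":1},
    {"dx":0,"dy":0,"dz":0,"roll":0,"gripper":1},
    {"dx":0,"dy":0,"dz":0,"roll":0,"gripper":1},
  ],
)

```text
t: 2.3
tool_pos: [0.6218, 0.0941, 0.3007]
tcp_rot: [-3.119, -0.372, 0.002]
contact_force: [0.1, -1.1, -0.3]
width: 0.0855
grasp_force: 0.0
```

```bash
python3 - <<'E'
from h import *
go(.638,.1275,.26,13.4)
s,f=grab('wrist','w2.png')
c=('wrist',f,s)
print(proj(c,[[.638,.1275,.182],[.694,-.1065,.247]]))
import pickle;pickle.dump(c,open('c2.pkl','wb'))
E
```

```text
t 2.3 pos [0.6218 0.0941 0.3007] tilt [-0.001  -0.0001] F [ 0.13 -1.12 -0.33] w 0.0855 g 0.0
shift after roll [ 23.5 -28.7  40.6] roll 0.19 shift before roll [ 23.6 -28.6  40.6]
[[279.94060965 190.70639596]
 [739.56046652 220.00394821]]
```

View pics/w2.png

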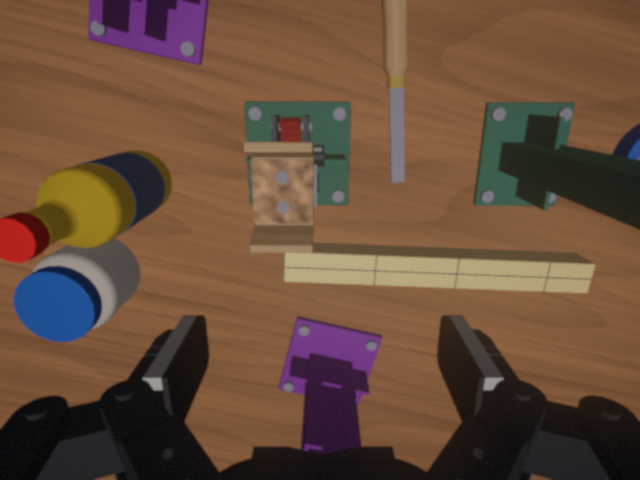

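The wrist view shows the stand's saddle with its floor screws at (283,177) and (283,207), and the red pawl at (291,130). The predicted saddle centre was (280,191).

```bash
python3 - <<'E'
from h import *
import pickle
c=pickle.load(open('c2.pkl','rb'));d=pickle.load(open('c0.pkl','rb'))
print('saddle',onz(c,[(282.7,192)],.182))
e=onz(c,[(251,225),(313,225),(253,157),(313,157)],.182);print(e.round(4).tolist())
b=onz(c,[(284,283),(591,293),(286,253),(594,263)],.036);print('blank',b.round(4).tolist(),b.mean(0))
print('glue top',onz(d['top'],[(174,249)],.2),'tub',onz(d['top'],[(170,312)],.095))
go(.6375,.126,.20,13.4)
E
```

```text
saddle [[0.63757483 0.12554915 0.182     ]]
[[0.6101, 0.1418, 0.182], [0.62, 0.1009, 0.182], [0.6556, 0.1488, 0.182], [0.6646, 0.1113, 0.182]]
blank [[0.5009, 0.1096, 0.036], [0.5699, -0.228, 0.036], [0.5365, 0.1148, 0.036], [0.6043, -0.2149, 0.036]] [ 0.55291324 -0.05460807  0.036     ]
glue top [[0.56722086 0.28696774 0.2       ]] tub [[0.45181471 0.32193659 0.095     ]]
t 2.35 pos [0.6218 0.0923 0.3008] tilt [-0.0009 -0.0009] F [-0.6  -0.28 -0.89] w 0.0853 g 0.0
shift after roll [ 23.2 -29.2 100.8] roll 0.05 shift before roll [ 23.2 -29.2 100.8]
```

Call:
carry_out(
  steps=[
    {"dx":12,"dy":-15,"dz":0,"roll":0,"gripper":1},
    {"dx":11,"dy":-15,"dz":0,"roll":0,"gripper":1},
    {"dx":0,"dy":0,"dz":25,"roll":0,"gripper":1},
    {"dx":0,"dy":0,"dz":25,"roll":0,"gripper":1},
    {"dx":0,"dy":0,"dz":25,"roll":0,"gripper":1},
    {"dx":0,"dy":0,"dz":15,"roll":0,"gripper":1},
    {"dx":0,"dy":0,"dz":0,"roll":0,"gripper":1},
    {"dx":0,"dy":0,"dz":0,"roll":0,"gripper":1},
  ],
)

```text
t: 3.15
tool_pos: [0.6379, 0.1276, 0.2121]
tcp_rot: [-3.12, -0.368, -0.001]
contact_force: [0.6, 0.3, -0.3]
width: 0.0856
grasp_force: 0.0
```

```bash
python3 - <<'E'
from h import *
import pickle
for i in range(3): go(.6377,.1265,.155,13.4)
s,f=grab('wrist','w3.png');c=('wrist',f,s);pickle.dump(c,open('c3.pkl','wb'))
print(proj(c,[.6377,.1265,.182]))
E
```

```text
t 3.15 pos [0.6379 0.1276 0.2121] tilt [0.0008 0.0002] F [ 0.63  0.33 -0.27] w 0.0856 g 0.0
shift after roll [-0.5  1.  57.1] roll 0.04 shift before roll [-0.5  1.  57.1]
t 3.15 pos [0.6379 0.1276 0.2121] tilt [0.0008 0.0002] F [ 0.63  0.33 -0.27] w 0.0856 g 0.0
shift after roll [-0.5  1.  57.1] roll 0.04 shift before roll [-0.5  1.  57.1]
t 3.15 pos [0.6379 0.1276 0.2121] tilt [0.0008 0.0002] F [ 0.63  0.33 -0.27] w 0.0856 g 0.0
shift after roll [-0.5  1.  57.1] roll 0.04 shift before roll [-0.5  1.  57.1]
[[325.54917591 281.91050866]]
```

View pics/w3.png

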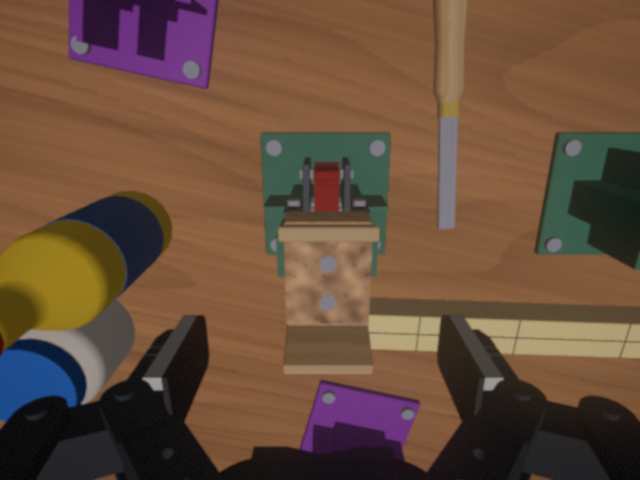

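The saddle screws at (328,265) and (328,303) sit about 1.5–2 mm to tool +y of the finger midpoint (324). I'll correct for that and go down.

Call:
carry_out(
  steps=[
    {"dx":0,"dy":2,"dz":15,"roll":0,"gripper":1},
    {"dx":0,"dy":0,"dz":15,"roll":0,"gripper":1},
    {"dx":0,"dy":0,"dz":15,"roll":0,"gripper":1},
    {"dx":0,"dy":0,"dz":11,"roll":0,"gripper":1},
    {"dx":0,"dy":0,"dz":0,"roll":0,"gripper":1},
    {"dx":0,"dy":0,"dz":0,"roll":0,"gripper":0.65},
    {"dx":0,"dy":0,"dz":0,"roll":0,"gripper":0.6},
    {"dx":0,"dy":0,"dz":0,"roll":0,"gripper":0.55},
    {"dx":0,"dy":0,"dz":0,"roll":0,"gripper":0.52},
  ],
  newtons=30,
)

```text
t: 4.1
tool_pos: [0.6382, 0.1257, 0.1559]
tcp_rot: [3.12, 0.368, 0.002]
contact_force: [0.4, -0.6, 0.5]
width: 0.0444
grasp_force: 0.2
```

Call:
carry_out(
  steps=[
    {"dx":0,"dy":0,"dz":0,"roll":0,"gripper":0.49},
    {"dx":0,"dy":0,"dz":0,"roll":0,"gripper":0.46},
    {"dx":0,"dy":0,"dz":0,"roll":0,"gripper":0.4},
    {"dx":0,"dy":0,"dz":0,"roll":0,"gripper":0.3},
    {"dx":0,"dy":0,"dz":0,"roll":0,"gripper":0.2},
  ],
  newtons=30,
)

```text
t: 4.6
tool_pos: [0.6386, 0.1257, 0.1561]
tcp_rot: [3.12, 0.368, 0.003]
contact_force: [-0.9, 0.2, 5.7]
width: 0.0422
grasp_force: 30.0
```

Call:
carry_out(
  steps=[
    {"dx":0,"dy":0,"dz":0,"roll":0,"gripper":0.2},
    {"dx":0,"dy":0,"dz":0,"roll":0,"gripper":0.2},
    {"dx":0,"dy":0,"dz":-1,"roll":0,"gripper":0.2},
    {"dx":0,"dy":0,"dz":-2,"roll":0,"gripper":0.2},
    {"dx":0,"dy":0,"dz":-3,"roll":0,"gripper":0.2},
    {"dx":0,"dy":0,"dz":-3,"roll":0,"gripper":0.2},
    {"dx":0,"dy":0,"dz":-3,"roll":0,"gripper":0.2},
    {"dx":0,"dy":0,"dz":-3,"roll":0,"gripper":0.2},
    {"dx":0,"dy":0,"dz":0,"roll":0,"gripper":0.2},
    {"dx":0,"dy":0,"dz":0,"roll":0,"gripper":0.2},
  ],
  newtons=45,
)

```text
t: 5.6
tool_pos: [0.6376, 0.1256, 0.1702]
tcp_rot: [3.12, 0.368, -0.001]
contact_force: [-0.4, 0.7, -5.4]
width: 0.0417
grasp_force: 46.6
```

```bash
python3 - <<'E'
from h import *
go(.638,.126,.242,13.4)
s,f=grab('wrist','w4.png'); s2,g=grab('side')
a=f['frame'];b=g['frame'][190:350,240:360]
b=cv2.resize(b,(360,480),interpolation=3)
o=np.hstack([cv2.resize(a,(430,322)),np.zeros((322,10,3),np.uint8),cv2.resize(b,(242,322))])
cv2.imwrite('pics/m4.png',o[:,:,::-1])
E
```

```text
t 5.6 pos [0.6376 0.1256 0.1702] tilt [-0.0005 -0.0001] F [-0.41  0.67 -5.41] w 0.0417 g 46.6
shift after roll [  0.4  -0.3 -71.8] roll 0.06 shift before roll [  0.4  -0.3 -71.8]
```

View pics/m4.png

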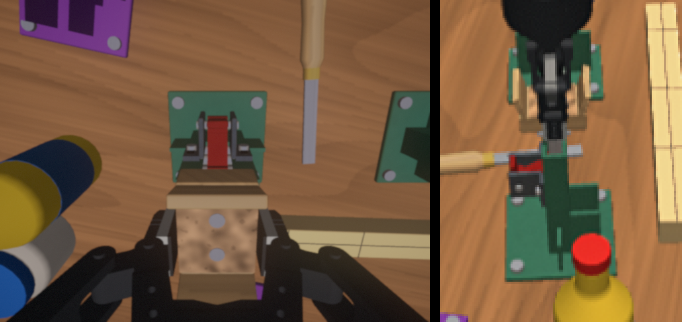

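The saddle is held between the pads (floor at (217,235) in the left panel), with about 5.4 N of weight on the wrist, and the pawl is visible at (217,140). I'll keep lifting, to about 86 mm in all.

Call:
carry_out(
  steps=[
    {"dx":0,"dy":0,"dz":-3,"roll":0,"gripper":0.2},
    {"dx":0,"dy":0,"dz":-3,"roll":0,"gripper":0.2},
    {"dx":0,"dy":0,"dz":-3,"roll":0,"gripper":0.2},
    {"dx":0,"dy":0,"dz":-3,"roll":0,"gripper":0.2},
    {"dx":0,"dy":0,"dz":-3,"roll":0,"gripper":0.2},
    {"dx":0,"dy":0,"dz":-3,"roll":0,"gripper":0.2},
    {"dx":0,"dy":0,"dz":-3,"roll":0,"gripper":0.2},
    {"dx":0,"dy":0,"dz":-3,"roll":0,"gripper":0.2},
    {"dx":0,"dy":0,"dz":-3,"roll":0,"gripper":0.2},
    {"dx":0,"dy":0,"dz":-3,"roll":0,"gripper":0.2},
  ],
)

```text
t: 6.7
tool_pos: [0.6379, 0.1256, 0.2005]
tcp_rot: [-3.12, -0.368, -0.0]
contact_force: [-0.9, 0.1, -6.5]
width: 0.0411
grasp_force: 48.6
```

Call:
carry_out(
  steps=[
    {"dx":0,"dy":0,"dz":-3,"roll":0,"gripper":0.2},
    {"dx":0,"dy":0,"dz":-3,"roll":0,"gripper":0.2},
    {"dx":0,"dy":0,"dz":-3,"roll":0,"gripper":0.2},
    {"dx":0,"dy":0,"dz":-3,"roll":0,"gripper":0.2},
    {"dx":0,"dy":0,"dz":-3,"roll":0,"gripper":0.2},
    {"dx":0,"dy":0,"dz":-3,"roll":0,"gripper":0.2},
    {"dx":0,"dy":0,"dz":-3,"roll":0,"gripper":0.2},
    {"dx":0,"dy":0,"dz":-3,"roll":0,"gripper":0.2},
    {"dx":0,"dy":0,"dz":0,"roll":0,"gripper":0.2},
  ],
)

```text
t: 7.6
tool_pos: [0.6383, 0.1258, 0.2251]
tcp_rot: [-3.12, -0.368, -0.002]
contact_force: [-0.7, -0.4, -0.4]
width: 0.0415
grasp_force: 49.2
```

```bash
cat >> h.py <<'E'
def pawl():
    "red pawl pixels in the wrist and side views, and the height of the ladder's saddle"
    for n in('wrist','side'):
        s,f=grab(n);h=cv2.cvtColor(f['frame'],cv2.COLOR_RGB2HSV).astype(int)
        m=((h[...,0]<6)|(h[...,0]>174))&(h[...,1]>170)&(h[...,2]>60)
        x0,x1,y0,y1=(280,400,0,260) if n=='wrist' else (265,300,255,300)
        q=np.argwhere(m[y0:y1,x0:x1])+[y0,x0]
        print(n,len(q),q.mean(0).round(1) if len(q) else '',q.min(0),q.max(0)) if len(q) else print(n,0)
E
python3 -c "
from h import *
go(.638,.126,.242,13.4);pawl()"
```

```text
t 7.6 pos [0.6383 0.1258 0.2251] tilt [0.0011 0.0002] F [-0.71 -0.43 -0.44] w 0.0415 g 49.2
shift after roll [ -0.2  -0.3 -16.9] roll 0.06 shift before roll [ -0.2  -0.3 -16.9]
wrist 1609 [193.9 323.3] [156 311] [229 335]
side 88 [271.7 281.5] [267 272] [274 290]
```

```bash
python3 - <<'E'
from h import *
go(.638,.126,.242,13.4)
s,f=grab('wrist'); s2,g=grab('side')
a=f['frame'];b=g['frame'][190:350,240:360]
b=cv2.resize(b,(360,480),interpolation=3)
o=np.hstack([cv2.resize(a,(430,322)),np.zeros((322,10,3),np.uint8),cv2.resize(b,(242,322))])
cv2.imwrite('pics/m5.png',o[:,:,::-1])
go(.638,.126,.242,13.4)
E
```

```text
t 7.7 pos [0.6382 0.1257 0.2251] tilt [0.0009 0.0002] F [-1.36 -0.92  1.22] w 0.0409 g 49.4
shift after roll [ -0.1  -0.3 -16.9] roll 0.06 shift before roll [ -0.1  -0.3 -16.9]
t 7.8 pos [0.6381 0.1258 0.225 ] tilt [0.0008 0.0001] F [-1.87 -0.08  1.74] w 0.0413 g 49.5
shift after roll [ -0.1  -0.3 -17. ] roll 0.06 shift before roll [ -0.1  -0.3 -17. ]
```

View pics/m5.png

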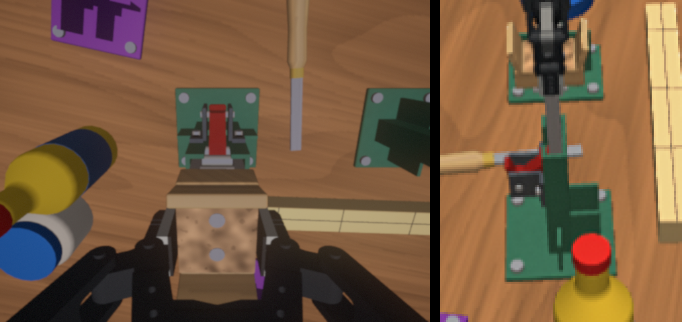

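The saddle is still in the grip and up with the arm. The pawl is swung out by the second rung, at (217,130) in the left panel. I'll raise the last 17 mm.

Call:
carry_out(
  steps=[
    {"dx":0,"dy":0,"dz":-2,"roll":0,"gripper":0.2},
    {"dx":0,"dy":0,"dz":-3,"roll":0,"gripper":0.2},
    {"dx":0,"dy":0,"dz":-3,"roll":0,"gripper":0.2},
    {"dx":0,"dy":0,"dz":0,"roll":0,"gripper":0.2},
    {"dx":0,"dy":0,"dz":0,"roll":0,"gripper":0.2},
  ],
)

```text
t: 8.3
tool_pos: [0.6379, 0.1256, 0.2322]
tcp_rot: [3.12, 0.368, -0.0]
contact_force: [-0.2, -0.1, -5.5]
width: 0.041
grasp_force: 49.7
```

```bash
python3 -c "
from h import *
pawl();go(.638,.126,.242,13.4)"
```

```text
wrist 1493 [194.1 323.1] [159 312] [228 334]
side 71 [272.  282.3] [265 274] [274 293]
t 8.4 pos [0.6378 0.1256 0.2321] tilt [-0.0002 -0.0001] F [ 0.29 -0.35 -4.27] w 0.0412 g 49.7
shift after roll [ 0.3 -0.3 -9.9] roll 0.06 shift before roll [ 0.3 -0.3 -9.9]
```

Call:
carry_out(
  steps=[
    {"dx":0,"dy":0,"dz":-3,"roll":0,"gripper":0.2},
    {"dx":0,"dy":0,"dz":-3,"roll":0,"gripper":0.2},
    {"dx":0,"dy":0,"dz":-3,"roll":0,"gripper":0.2},
    {"dx":0,"dy":0,"dz":0,"roll":0,"gripper":0.2},
    {"dx":0,"dy":0,"dz":0,"roll":0,"gripper":0.2},
  ],
)

```text
t: 8.9
tool_pos: [0.638, 0.1257, 0.2415]
tcp_rot: [-3.12, -0.368, -0.001]
contact_force: [-0.1, 0.2, -4.9]
width: 0.0413
grasp_force: 49.7
```

```bash
python3 -c "
from h import *
pawl();go(.638,.126,.242,13.4)"
```

```text
wrist 1493 [189.2 323.1] [153 312] [223 334]
side 87 [271.6 281.6] [264 272] [274 293]
t 9.0 pos [0.6378 0.1256 0.2412] tilt [-0.0001 -0.    ] F [ 0.69  0.03 -5.53] w 0.041 g 49.8
shift after roll [ 0.2 -0.3 -0.8] roll 0.06 shift before roll [ 0.2 -0.3 -0.8]
```

Call:
carry_out(
  steps=[
    {"dx":0,"dy":0,"dz":2,"roll":0,"gripper":0.2},
    {"dx":0,"dy":0,"dz":2,"roll":0,"gripper":0.2},
    {"dx":0,"dy":0,"dz":2,"roll":0,"gripper":0.2},
    {"dx":0,"dy":0,"dz":2,"roll":0,"gripper":0.2},
    {"dx":0,"dy":0,"dz":1,"roll":0,"gripper":0.2},
    {"dx":0,"dy":0,"dz":0,"roll":0,"gripper":0.2},
    {"dx":0,"dy":0,"dz":0,"roll":0,"gripper":0.2},
  ],
  newtons=30,
)

```text
t: 9.7
tool_pos: [0.6379, 0.1257, 0.2322]
tcp_rot: [3.12, 0.368, -0.0]
contact_force: [0.1, 0.0, -5.3]
width: 0.0414
grasp_force: 49.7
```

```bash
python3 -c "
from h import *
pawl();go(.638,.126,.242,13.4)"
```

```text
wrist 1500 [194.  323.1] [159 312] [228 334]
side 71 [272.  282.3] [265 274] [274 293]
t 9.8 pos [0.6379 0.1257 0.2323] tilt [0.0001 0.    ] F [ 0.2  -0.48 -5.39] w 0.0412 g 49.7
shift after roll [ 0.2 -0.3 -9.7] roll 0.06 shift before roll [ 0.2 -0.3 -9.7]
```

Call:
carry_out(
  steps=[
    {"dx":0,"dy":0,"dz":0.5,"roll":0,"gripper":0.2},
    {"dx":0,"dy":0,"dz":0.5,"roll":0,"gripper":0.2},
    {"dx":0,"dy":0,"dz":0.5,"roll":0,"gripper":0.2},
    {"dx":0,"dy":0,"dz":0,"roll":0,"gripper":0.2},
  ],
)

```text
t: 10.2
tool_pos: [0.6378, 0.1256, 0.2307]
tcp_rot: [-3.12, -0.368, 0.0]
contact_force: [1.0, 0.3, -6.5]
width: 0.0414
grasp_force: 49.7
```

Call:
carry_out(
  steps=[
    {"dx":0,"dy":0,"dz":0.5,"roll":0,"gripper":0.2},
    {"dx":0,"dy":0,"dz":0.5,"roll":0,"gripper":0.2},
    {"dx":0,"dy":0,"dz":0.5,"roll":0,"gripper":0.2},
    {"dx":0,"dy":0,"dz":0,"roll":0,"gripper":0.2},
  ],
)

```text
t: 10.6
tool_pos: [0.6378, 0.1256, 0.2291]
tcp_rot: [3.12, 0.368, -0.0]
contact_force: [0.2, -0.1, -5.3]
width: 0.0409
grasp_force: 49.7
```

Call:
carry_out(
  steps=[
    {"dx":0,"dy":0,"dz":0.5,"roll":0,"gripper":0.2},
    {"dx":0,"dy":0,"dz":0.5,"roll":0,"gripper":0.2},
    {"dx":0,"dy":0,"dz":0.5,"roll":0,"gripper":0.2},
    {"dx":0,"dy":0,"dz":0,"roll":0,"gripper":0.2},
  ],
)

```text
t: 11.0
tool_pos: [0.6378, 0.1256, 0.2277]
tcp_rot: [3.12, 0.368, -0.0]
contact_force: [-0.5, 0.4, -5.6]
width: 0.0411
grasp_force: 49.7
```

Call:
carry_out(
  steps=[
    {"dx":0,"dy":0,"dz":0.5,"roll":0,"gripper":0.2},
    {"dx":0,"dy":0,"dz":0.5,"roll":0,"gripper":0.2},
    {"dx":0,"dy":0,"dz":0.5,"roll":0,"gripper":0.2},
    {"dx":0,"dy":0,"dz":0,"roll":0,"gripper":0.2},
  ],
)

```text
t: 11.4
tool_pos: [0.6379, 0.1257, 0.2263]
tcp_rot: [-3.12, -0.368, -0.0]
contact_force: [0.3, -0.0, -5.1]
width: 0.0411
grasp_force: 49.7
```

Call:
carry_out(
  steps=[
    {"dx":0,"dy":0,"dz":0.4,"roll":0,"gripper":0.2},
    {"dx":0,"dy":0,"dz":0.4,"roll":0,"gripper":0.2},
    {"dx":0,"dy":0,"dz":0.4,"roll":0,"gripper":0.2},
    {"dx":0,"dy":0,"dz":0,"roll":0,"gripper":0.2},
  ],
)

```text
t: 11.8
tool_pos: [0.6378, 0.1256, 0.225]
tcp_rot: [3.12, 0.368, -0.0]
contact_force: [-0.1, 0.2, -5.2]
width: 0.0409
grasp_force: 49.7
```

Call:
carry_out(
  steps=[
    {"dx":0,"dy":0,"dz":0.4,"roll":0,"gripper":0.2},
    {"dx":0,"dy":0,"dz":0.4,"roll":0,"gripper":0.2},
    {"dx":0,"dy":0,"dz":0.4,"roll":0,"gripper":0.2},
    {"dx":0,"dy":0,"dz":0,"roll":0,"gripper":0.2},
  ],
)

```text
t: 12.2
tool_pos: [0.6378, 0.1256, 0.2238]
tcp_rot: [3.12, 0.368, -0.0]
contact_force: [0.5, -0.6, -4.6]
width: 0.0411
grasp_force: 49.7
```

Call:
carry_out(
  steps=[
    {"dx":0,"dy":0,"dz":0.4,"roll":0,"gripper":0.2},
    {"dx":0,"dy":0,"dz":0.4,"roll":0,"gripper":0.2},
    {"dx":0,"dy":0,"dz":0.4,"roll":0,"gripper":0.2},
    {"dx":0,"dy":0,"dz":0,"roll":0,"gripper":0.2},
  ],
)

```text
t: 12.6
tool_pos: [0.6378, 0.1256, 0.2226]
tcp_rot: [3.12, 0.368, -0.0]
contact_force: [-0.2, -0.3, -4.3]
width: 0.0412
grasp_force: 49.7
```

Call:
carry_out(
  steps=[
    {"dx":0,"dy":0,"dz":0.4,"roll":0,"gripper":0.2},
    {"dx":0,"dy":0,"dz":0.4,"roll":0,"gripper":0.2},
    {"dx":0,"dy":0,"dz":0,"roll":0,"gripper":0.2},
  ],
)

```text
t: 12.9
tool_pos: [0.6378, 0.1256, 0.2218]
tcp_rot: [3.12, 0.368, -0.0]
contact_force: [-0.8, -1.4, -5.2]
width: 0.0411
grasp_force: 49.7
```

Call:
carry_out(
  steps=[
    {"dx":0,"dy":0,"dz":0.4,"roll":0,"gripper":0.2},
    {"dx":0,"dy":0,"dz":0.4,"roll":0,"gripper":0.2},
    {"dx":0,"dy":0,"dz":0.4,"roll":0,"gripper":0.2},
    {"dx":0,"dy":0,"dz":0,"roll":0,"gripper":0.2},
  ],
)

```text
t: 13.3
tool_pos: [0.6378, 0.1256, 0.2206]
tcp_rot: [3.12, 0.368, -0.0]
contact_force: [-0.7, 0.2, -4.8]
width: 0.0412
grasp_force: 49.7
```

Call:
carry_out(
  steps=[
    {"dx":0,"dy":0,"dz":0.4,"roll":0,"gripper":0.2},
    {"dx":0,"dy":0,"dz":0.4,"roll":0,"gripper":0.2},
    {"dx":0,"dy":0,"dz":0.4,"roll":0,"gripper":0.2},
    {"dx":0,"dy":0,"dz":0,"roll":0,"gripper":0.2},
  ],
)

```text
t: 13.7
tool_pos: [0.6378, 0.1256, 0.2194]
tcp_rot: [-3.12, -0.368, 0.0]
contact_force: [0.1, 0.2, -5.0]
width: 0.041
grasp_force: 49.7
```

Call:
carry_out(
  steps=[
    {"dx":0,"dy":0,"dz":0.4,"roll":0,"gripper":0.2},
    {"dx":0,"dy":0,"dz":0.4,"roll":0,"gripper":0.2},
    {"dx":0,"dy":0,"dz":0.4,"roll":0,"gripper":0.2},
    {"dx":0,"dy":0,"dz":0,"roll":0,"gripper":0.2},
  ],
)

```text
t: 14.1
tool_pos: [0.6381, 0.1257, 0.2185]
tcp_rot: [-3.12, -0.368, -0.001]
contact_force: [0.3, 0.9, -3.8]
width: 0.0412
grasp_force: 49.9
```

Call:
carry_out(
  steps=[
    {"dx":0,"dy":0,"dz":0.3,"roll":0,"gripper":0.2},
    {"dx":0,"dy":0,"dz":0.3,"roll":0,"gripper":0.2},
    {"dx":0,"dy":0,"dz":0,"roll":0,"gripper":0.2},
  ],
)

```text
t: 14.4
tool_pos: [0.6384, 0.1257, 0.2183]
tcp_rot: [-3.12, -0.368, -0.002]
contact_force: [0.1, -0.4, -0.2]
width: 0.0412
grasp_force: 50.4
```

```bash
python3 -c "
from h import *
go(.638,.126,.242,13.4);pawl()"
```

```text
t 14.4 pos [0.6384 0.1257 0.2183] tilt [0.0013 0.0003] F [ 0.05 -0.39 -0.19] w 0.0412 g 50.4
shift after roll [ -0.3  -0.3 -23.7] roll 0.06 shift before roll [ -0.3  -0.3 -23.7]
wrist 1337 [196.9 323.2] [163 312] [228 335]
side 64 [272.  281.8] [267 275] [274 290]
```

Call:
carry_out(
  steps=[
    {"dx":0,"dy":0,"dz":0.2,"roll":0,"gripper":0.47},
    {"dx":0,"dy":0,"dz":0,"roll":0,"gripper":0.49},
    {"dx":0,"dy":0,"dz":0,"roll":0,"gripper":0.5},
    {"dx":0,"dy":0,"dz":0,"roll":0,"gripper":0.52},
    {"dx":0,"dy":0,"dz":0,"roll":0,"gripper":0.56},
    {"dx":0,"dy":0,"dz":0,"roll":0,"gripper":0.7},
  ],
  newtons=20,
)

```text
t: 15.1
tool_pos: [0.6377, 0.1256, 0.2172]
tcp_rot: [3.12, 0.368, -0.001]
contact_force: [-0.2, 0.4, -0.3]
width: 0.059
grasp_force: 0.0
```

```bash
python3 -c "
from h import *
go(.638,.126,.30,13.4);pawl()"
```

```text
t 15.1 pos [0.6377 0.1256 0.2172] tilt [-0.0005 -0.0001] F [-0.23  0.35 -0.32] w 0.059 g 0.0
shift after roll [  0.3  -0.3 -82.8] roll 0.06 shift before roll [  0.3  -0.3 -82.8]
wrist 1373 [195.9 323.3] [161 312] [227 335]
side 64 [272.  281.8] [267 275] [274 290]
```

Call:
carry_out(
  steps=[
    {"dx":0,"dy":0,"dz":-10,"roll":0,"gripper":0.8},
    {"dx":0,"dy":0,"dz":-20,"roll":0,"gripper":0.8},
    {"dx":0,"dy":0,"dz":-30,"roll":0,"gripper":0.8},
    {"dx":0,"dy":0,"dz":-30,"roll":0,"gripper":0.7},
    {"dx":0,"dy":0,"dz":-20,"roll":0,"gripper":0.7},
  ],
)

```text
t: 15.7
tool_pos: [0.6386, 0.126, 0.3309]
tcp_rot: [-3.119, -0.368, -0.005]
contact_force: [0.2, -0.3, -0.2]
width: 0.0596
grasp_force: 0.0
```

```bash
python3 - <<'E'
from h import *
import pickle
c=pickle.load(open('c2.pkl','rb'))
print('purple plate',onz(c,[(305,330),(371,346),(360,387),(289,387)],.009).round(3).tolist())
print(np.round(arm.read_state()['joint_positions'],2))
go(.5533,-.0532,.12,11.4+90);go(.5533,-.0532,.12,11.4-90)
E
```

```text
purple plate [[0.431, 0.071, 0.009], [0.428, -0.015, 0.009], [0.364, -0.018, 0.009], [0.342, 0.072, 0.009]]
[-0.08  0.47 -0.28  1.41  0.13  1.28 -1.7 ]
t 15.7 pos [0.6386 0.126  0.3309] tilt [0.0033 0.0009] F [ 0.16 -0.28 -0.23] w 0.0596 g 0.0
shift after roll [-158.8 -119.8  210.4] roll -87.94 shift before roll [-125.4  154.4  210.4]
t 15.7 pos [0.6386 0.126  0.3309] tilt [0.0033 0.0009] F [ 0.16 -0.28 -0.23] w 0.0596 g 0.0
shift after roll [158.8 119.8 210.4] roll 92.06 shift before roll [-125.4  154.4  210.4]
```

Call:
carry_out(
  steps=[
    {"dx":0,"dy":0,"dz":0,"roll":-8,"gripper":0.8},
    {"dx":0,"dy":0,"dz":0,"roll":-8,"gripper":0.8},
    {"dx":0,"dy":0,"dz":0,"roll":-8,"gripper":0.8},
    {"dx":0,"dy":0,"dz":0,"roll":-8,"gripper":0.8},
    {"dx":0,"dy":0,"dz":0,"roll":-8,"gripper":0.8},
    {"dx":0,"dy":0,"dz":0,"roll":-8,"gripper":0.8},
    {"dx":0,"dy":0,"dz":0,"roll":-8,"gripper":0.8},
    {"dx":0,"dy":0,"dz":0,"roll":-8,"gripper":0.8},
    {"dx":0,"dy":0,"dz":0,"roll":-8,"gripper":0.8},
    {"dx":0,"dy":0,"dz":0,"roll":-8,"gripper":0.8},
  ],
)

```text
t: 16.7
tool_pos: [0.638, 0.1256, 0.3284]
tcp_rot: [2.147, 2.293, 0.001]
contact_force: [-0.8, -0.3, -0.8]
width: 0.0682
grasp_force: 0.0
```

Call:
carry_out(
  steps=[
    {"dx":0,"dy":0,"dz":0,"roll":-8,"gripper":0.8},
    {"dx":-26,"dy":-20,"dz":0,"roll":0,"gripper":0.8},
    {"dx":-26,"dy":-20,"dz":0,"roll":0,"gripper":0.8},
    {"dx":-27,"dy":-20,"dz":0,"roll":0,"gripper":0.8},
    {"dx":-26,"dy":-20,"dz":0,"roll":0,"gripper":0.8},
    {"dx":-27,"dy":-20,"dz":0,"roll":0,"gripper":0.8},
    {"dx":-26,"dy":-20,"dz":30,"roll":0,"gripper":0.8},
    {"dx":0,"dy":0,"dz":40,"roll":0,"gripper":0.8},
    {"dx":0,"dy":0,"dz":40,"roll":0,"gripper":0.8},
    {"dx":0,"dy":0,"dz":0,"roll":0,"gripper":0.8},
  ],
)

```text
t: 17.7
tool_pos: [0.5482, -0.0537, 0.2137]
tcp_rot: [-1.985, -2.426, 0.008]
contact_force: [-0.4, -0.4, -0.8]
width: 0.0683
grasp_force: 0.0
```

```bash
python3 - <<'E'
from h import *
import pickle
go(.5533,-.0532,.12,11.4+90);go(.5533,-.0532,.002,11.4+90)
s,f=grab('wrist','w6.png');st,g=grab('top')
pickle.dump((('wrist',f,s),('top',g,st)),open('c6.pkl','wb'))
a=f['frame'];b=g['frame'][120:300,230:450]
o=np.hstack([cv2.resize(a,(400,300)),cv2.resize(b,(367,300),interpolation=3)])
cv2.imwrite('pics/m6.png',o[:,:,::-1])
E
```

```text
t 17.7 pos [ 0.5482 -0.0537  0.2137] tilt [-0.0086  0.0004] F [-0.37 -0.43 -0.79] w 0.0683 g 0.0
shift after roll [-0.8  5.9 93.6] roll 0.04 shift before roll [-0.8  5.9 93.6]
t 17.7 pos [ 0.5482 -0.0537  0.2137] tilt [-0.0086  0.0004] F [-0.37 -0.43 -0.79] w 0.0683 g 0.0
shift after roll [ -1.    6.9 211.6] roll 0.04 shift before roll [ -1.    6.9 211.6]
```

View pics/m6.png

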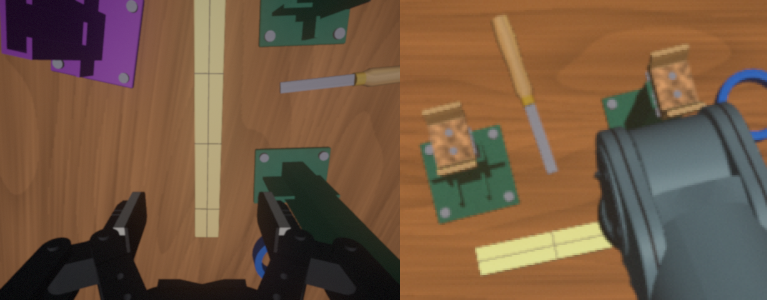

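Ninth picture: the saddle stands raised at (450,140) in the right panel. The blank runs vertically at x≈208 in the left panel, between the fingers. I'll measure it numerically.

```bash
python3 - <<'E'
from h import *
import pickle
w,t=pickle.load(open('c6.pkl','rb'))
for z in(.24,.244,.248): print('saddle',onz(t,[(261.5,203.3)],z).round(4))
hsv=cv2.cvtColor(w[1]['frame'],cv2.COLOR_RGB2HSV)
m=cv2.inRange(hsv,(20,40,120),(35,255,255));m[:, :280]=0;m[:,380:]=0
k,l,st,_=cv2.connectedComponentsWithStats(m);i=1+np.argmax(st[1:,4]);print(st[i])
pts=[]
for r in(60,120,180,240,300,360):
    x=np.where(l[r]==i)[0];pts.append(((x.min()+x.max()+1)/2-.5,r));print(r,x.min(),x.max())
P=onz(w,pts,.036);v=np.polyfit(P[:,1],P[:,0],1);yaw=np.degrees(np.arctan2(1,v[0]));print('yaw',yaw,'x at y=-.0532',np.polyval(v,-.0532))
y=onz(w,[(pts[-1][0],st[i][1]+st[i][3]-.5)],.036);print('end',y,'centre from end',y[0,:2]+.17*np.array([np.cos(np.radians(yaw)),np.sin(np.radians(yaw))]))
E
```

```text
saddle [[0.6409 0.1257 0.24  ]]
saddle [[0.6402 0.1253 0.244 ]]
saddle [[0.6395 0.1249 0.248 ]]
[  311     0    50   379 16347]
60 311 358
120 311 356
180 312 354
240 312 352
300 312 350
360 312 349
yaw 101.13779141248213 x at y=-.0532 0.5534830164061695
end [[ 0.58655293 -0.21937439  0.036     ]] centre from end [ 0.55371417 -0.05257626]
```

Call:
carry_out(
  steps=[
    {"dx":0,"dy":5,"dz":30,"roll":0,"gripper":0.8},
    {"dx":0,"dy":0,"dz":40,"roll":0,"gripper":0.8},
    {"dx":0,"dy":0,"dz":40,"roll":0,"gripper":0.8},
    {"dx":0,"dy":0,"dz":30,"roll":0,"gripper":0.8},
    {"dx":0,"dy":0,"dz":20,"roll":0,"gripper":0.8},
    {"dx":0,"dy":0,"dz":0,"roll":0,"gripper":0.8},
    {"dx":0,"dy":0,"dz":0,"roll":0,"gripper":0.8},
  ],
)

```text
t: 18.5
tool_pos: [0.5587, -0.0519, 0.0597]
tcp_rot: [1.987, 2.43, 0.003]
contact_force: [0.3, -0.5, 0.5]
width: 0.0681
grasp_force: 0.0
```

```bash
python3 -c "
from h import *
go(.5535,-.053,.002,101.2)"
```

```text
t 18.5 pos [ 0.5587 -0.0519  0.0597] tilt [ 0.0033 -0.0003] F [ 0.26 -0.47  0.51] w 0.0681 g 0.0
shift after roll [-0.1 -5.5 57.7] roll 0.27 shift before roll [-0.  -5.5 57.7]
```

Call:
carry_out(
  steps=[
    {"dx":0,"dy":-5,"dz":12,"roll":0,"gripper":0.8},
    {"dx":0,"dy":0,"dz":14,"roll":0,"gripper":0.8},
    {"dx":0,"dy":0,"dz":14,"roll":0,"gripper":0.8},
    {"dx":0,"dy":0,"dz":12,"roll":0,"gripper":0.8},
    {"dx":0,"dy":0,"dz":4,"roll":0,"gripper":0.8},
    {"dx":0,"dy":0,"dz":0,"roll":0,"gripper":0.8},
    {"dx":0,"dy":0,"dz":0,"roll":0,"gripper":0.7},
  ],
)

```text
t: 19.2
tool_pos: [0.5519, -0.0529, 0.0015]
tcp_rot: [1.988, 2.432, 0.0]
contact_force: [-0.5, -0.4, 0.7]
width: 0.06
grasp_force: 0.0
```

```bash
python3 -c "
from h import *
go(.5535,-.053,.002,101.2)"
```

```text
t 19.2 pos [ 0.5519 -0.0529  0.0015] tilt [0.0002 0.0001] F [-0.46 -0.43  0.73] w 0.06 g 0.0
shift after roll [-0.4  1.5 -0.5] roll 0.27 shift before roll [-0.4  1.5 -0.5]
```

Call:
carry_out(
  steps=[
    {"dx":0,"dy":1,"dz":-1,"roll":0,"gripper":0.6},
    {"dx":0,"dy":0,"dz":0,"roll":0,"gripper":0.5},
    {"dx":0,"dy":0,"dz":0,"roll":0,"gripper":0.45},
    {"dx":0,"dy":0,"dz":0,"roll":0,"gripper":0.42},
    {"dx":0,"dy":0,"dz":0,"roll":0,"gripper":0.38},
    {"dx":0,"dy":0,"dz":0,"roll":0,"gripper":0.3},
    {"dx":0,"dy":0,"dz":0,"roll":0,"gripper":0.2},
    {"dx":0,"dy":0,"dz":0,"roll":0,"gripper":0.2},
  ],
  newtons=25,
)

```text
t: 20.0
tool_pos: [0.5536, -0.0528, 0.0031]
tcp_rot: [1.988, 2.431, 0.002]
contact_force: [1.7, 0.2, 6.3]
width: 0.0356
grasp_force: 25.9
```

Call:
carry_out(
  steps=[
    {"dx":0,"dy":0,"dz":-5,"roll":0,"gripper":0.2},
    {"dx":0,"dy":0,"dz":-15,"roll":0,"gripper":0.2},
    {"dx":0,"dy":0,"dz":-25,"roll":0,"gripper":0.2},
    {"dx":0,"dy":0,"dz":-25,"roll":0,"gripper":0.2},
    {"dx":0,"dy":0,"dz":-10,"roll":0,"gripper":0.2},
    {"dx":0,"dy":0,"dz":0,"roll":0,"gripper":0.2},
    {"dx":0,"dy":0,"dz":0,"roll":0,"gripper":0.2},
  ],
)

```text
t: 20.7
tool_pos: [0.5519, -0.0531, 0.0819]
tcp_rot: [-1.988, -2.431, 0.002]
contact_force: [-0.2, 0.6, -3.0]
width: 0.0357
grasp_force: 25.7
```

Call:
carry_out(
  steps=[
    {"dx":0,"dy":0,"dz":-20,"roll":0,"gripper":0.2},
    {"dx":0,"dy":0,"dz":-30,"roll":0,"gripper":0.2},
    {"dx":0,"dy":0,"dz":-40,"roll":0,"gripper":0.2},
    {"dx":0,"dy":0,"dz":-40,"roll":0,"gripper":0.2},
    {"dx":0,"dy":0,"dz":-40,"roll":0,"gripper":0.2},
    {"dx":0,"dy":0,"dz":-30,"roll":0,"gripper":0.2},
    {"dx":0,"dy":0,"dz":-20,"roll":0,"gripper":0.2},
    {"dx":0,"dy":0,"dz":-8,"roll":0,"gripper":0.2},
    {"dx":0,"dy":0,"dz":0,"roll":-1,"gripper":0.2},
    {"dx":0,"dy":0,"dz":0,"roll":-1,"gripper":0.2},
  ],
)

```text
t: 21.7
tool_pos: [0.5517, -0.0529, 0.3086]
tcp_rot: [-1.942, -2.466, 0.003]
contact_force: [0.0, 0.5, -3.5]
width: 0.0359
grasp_force: 26.0
```

```bash
python3 -c "
from h import *
go(.666,.0098,.31,103.5)"
```

```text
t 21.7 pos [ 0.5517 -0.0529  0.3086] tilt [-0.0031  0.0002] F [ 0.03  0.49 -3.46] w 0.0359 g 26.0
shift after roll [ 34.3 125.8  -1.8] roll 0.05 shift before roll [ 34.2 125.8  -1.8]
```

Call:
carry_out(
  steps=[
    {"dx":2,"dy":8,"dz":0,"roll":0,"gripper":0.2},
    {"dx":5,"dy":18,"dz":0,"roll":0,"gripper":0.2},
    {"dx":7,"dy":25,"dz":0,"roll":0,"gripper":0.2},
    {"dx":7,"dy":25,"dz":0,"roll":0,"gripper":0.2},
    {"dx":7,"dy":25,"dz":0,"roll":0,"gripper":0.2},
    {"dx":4,"dy":16,"dz":0,"roll":0,"gripper":0.2},
    {"dx":2,"dy":8,"dz":0,"roll":0,"gripper":0.2},
    {"dx":0,"dy":0,"dz":0,"roll":0,"gripper":0.2},
    {"dx":0,"dy":0,"dz":0,"roll":0,"gripper":0.2},
  ],
)

```text
t: 22.6
tool_pos: [0.6657, 0.0089, 0.3098]
tcp_rot: [-1.945, -2.466, 0.002]
contact_force: [-0.2, -0.3, -2.8]
width: 0.036
grasp_force: 26.0
```

```bash
python3 - <<'E'
from h import *
import pickle
go(.666,.0098,.31,103.5)
s,f=grab('wrist');s2,g=grab('side');s3,t=grab('top')
pickle.dump((('wrist',f,s),('side',g,s2),('top',t,s3)),open('c7.pkl','wb'))
b=g['frame'][80:340,230:390];w=f['frame']
o=np.hstack([cv2.resize(w,(453,340)),cv2.resize(b,(209,340),interpolation=3),cv2.resize(t['frame'][120:300,240:310],(132,340),interpolation=3)])
cv2.imwrite('pics/m7.png',o[:,:,::-1])
E
```

```text
t 22.6 pos [0.6657 0.0089 0.3098] tilt [-0.0015 -0.0005] F [-0.19 -0.32 -2.75] w 0.036 g 26.0
shift after roll [ 0.8  0.5 -0.2] roll -0.05 shift before roll [ 0.8  0.5 -0.2]
```

View pics/m7.png

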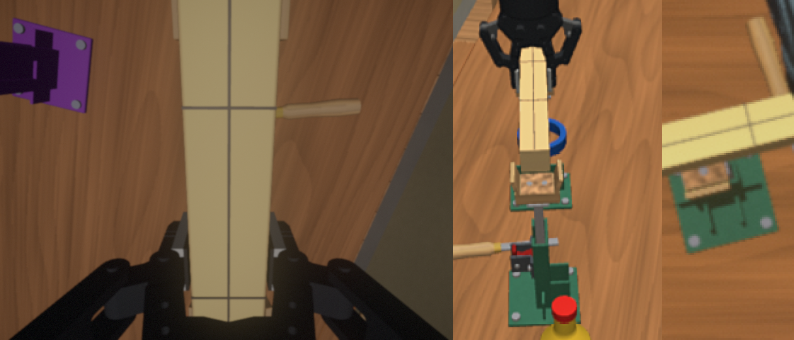

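Last picture: the blank is held level over both saddles, and the horns straddle it in the wrist view (left panel, outer edges 174 and 288 at the top). The saddle lies about 2 mm to tool +y, so I'll correct for that and lower.

Call:
carry_out(
  steps=[
    {"dx":1,"dy":1,"dz":4,"roll":0.4,"gripper":0.2},
    {"dx":0,"dy":0,"dz":8,"roll":0,"gripper":0.2},
    {"dx":0,"dy":0,"dz":10,"roll":0,"gripper":0.2},
    {"dx":0,"dy":0,"dz":10,"roll":0,"gripper":0.2},
    {"dx":0,"dy":0,"dz":8,"roll":0,"gripper":0.2},
    {"dx":0,"dy":0,"dz":6,"roll":0,"gripper":0.2},
    {"dx":0,"dy":0,"dz":3,"roll":0,"gripper":0.2},
    {"dx":0,"dy":0,"dz":0,"roll":0,"gripper":0.2},
    {"dx":0,"dy":0,"dz":0,"roll":0,"gripper":0.2},
  ],
)

```text
t: 23.65
tool_pos: [0.6673, 0.0106, 0.2618]
tcp_rot: [1.954, 2.459, 0.001]
contact_force: [-0.3, 0.0, -3.0]
width: 0.0354
grasp_force: 26.0
```

```bash
python3 - <<'E'
from h import *
go(.6665,.0096,.25,103.1)
E
```

```text
t 23.65 pos [0.6673 0.0106 0.2618] tilt [0.0006 0.0001] F [-0.31  0.01 -2.95] w 0.0354 g 26.0
shift after roll [-0.8 -1.  11.8] roll -0.04 shift before roll [-0.8 -1.  11.8]
```

No lateral contact force, so the blank is clear between the horns. I'll go on down slowly.

Call:
carry_out(
  steps=[
    {"dx":0,"dy":0,"dz":1,"roll":0,"gripper":0.2},
    {"dx":0,"dy":0,"dz":1,"roll":0,"gripper":0.2},
    {"dx":0,"dy":0,"dz":1,"roll":0,"gripper":0.2},
    {"dx":0,"dy":0,"dz":1,"roll":0,"gripper":0.2},
    {"dx":0,"dy":0,"dz":1,"roll":0,"gripper":0.2},
    {"dx":0,"dy":0,"dz":1,"roll":0,"gripper":0.2},
    {"dx":0,"dy":0,"dz":1,"roll":0,"gripper":0.2},
    {"dx":0,"dy":0,"dz":0,"roll":0,"gripper":0.2},
  ],
)

```text
t: 24.45
tool_pos: [0.667, 0.0105, 0.2543]
tcp_rot: [-1.954, -2.46, 0.0]
contact_force: [-0.6, -0.4, -3.4]
width: 0.0355
grasp_force: 26.0
```

Call:
carry_out(
  steps=[
    {"dx":0,"dy":0,"dz":0.5,"roll":0,"gripper":0.2},
    {"dx":0,"dy":0,"dz":0.5,"roll":0,"gripper":0.2},
    {"dx":0,"dy":0,"dz":0.5,"roll":0,"gripper":0.2},
    {"dx":0,"dy":0,"dz":0,"roll":0,"gripper":0.2},
  ],
)

```text
t: 24.85
tool_pos: [0.667, 0.0105, 0.2529]
tcp_rot: [-1.954, -2.46, 0.0]
contact_force: [0.2, 0.2, -2.8]
width: 0.0356
grasp_force: 26.0
```

Call:
carry_out(
  steps=[
    {"dx":0,"dy":0,"dz":0.5,"roll":0,"gripper":0.2},
    {"dx":0,"dy":0,"dz":0.5,"roll":0,"gripper":0.2},
    {"dx":0,"dy":0,"dz":0.5,"roll":0,"gripper":0.2},
    {"dx":0,"dy":0,"dz":0,"roll":0,"gripper":0.2},
  ],
)

```text
t: 25.25
tool_pos: [0.667, 0.0105, 0.2514]
tcp_rot: [-1.954, -2.46, 0.0]
contact_force: [-0.6, 0.1, -3.1]
width: 0.0356
grasp_force: 26.0
```

Call:
carry_out(
  steps=[
    {"dx":0,"dy":0,"dz":0.4,"roll":0,"gripper":0.2},
    {"dx":0,"dy":0,"dz":0.4,"roll":0,"gripper":0.2},
    {"dx":0,"dy":0,"dz":0.4,"roll":0,"gripper":0.2},
    {"dx":0,"dy":0,"dz":0,"roll":0,"gripper":0.2},
  ],
)

```text
t: 25.65
tool_pos: [0.667, 0.0105, 0.2503]
tcp_rot: [1.954, 2.46, -0.0]
contact_force: [-0.3, -0.5, -3.0]
width: 0.0359
grasp_force: 26.0
```

```bash
python3 -c "
from h import *
s=arm.read_state();print(s['contact_force'],s['wrist_torque'])"
```

```text
[-0.29346049 -0.52084113 -3.03216978] [-0.01901486  0.01881595 -0.03890353]
```

Call:
carry_out(
  steps=[
    {"dx":0,"dy":0,"dz":0.4,"roll":0,"gripper":0.2},
    {"dx":0,"dy":0,"dz":0.4,"roll":0,"gripper":0.2},
    {"dx":0,"dy":0,"dz":0.4,"roll":0,"gripper":0.2},
    {"dx":0,"dy":0,"dz":0,"roll":0,"gripper":0.2},
  ],
)

```text
t: 26.05
tool_pos: [0.6671, 0.0107, 0.2494]
tcp_rot: [1.954, 2.46, 0.0]
contact_force: [-0.9, 0.9, 0.0]
width: 0.0358
grasp_force: 26.3
```

```bash
python3 -c "
from h import *
s=arm.read_state();print(s['contact_force'],s['wrist_torque'])"
```

```text
[-0.91571204  0.91018659  0.00344321] [-0.18596851  0.15818673 -0.08322598]
```

Call:
carry_out(
  steps=[
    {"dx":0,"dy":0,"dz":0.3,"roll":0,"gripper":0.2},
    {"dx":0,"dy":0,"dz":0.3,"roll":0,"gripper":0.2},
    {"dx":0,"dy":0,"dz":0,"roll":0,"gripper":0.2},
  ],
)

```text
t: 26.35
tool_pos: [0.6671, 0.0107, 0.2488]
tcp_rot: [1.954, 2.46, 0.001]
contact_force: [-1.4, 1.4, 2.1]
width: 0.0357
grasp_force: 26.6
```

```bash
python3 -c "
from h import *
s=arm.read_state();print(s['contact_force'],s['wrist_torque'])"
```

```text
[-1.4085428   1.36606503  2.10654342] [-0.07022694  0.29658337 -0.16354407]
```

Call:
carry_out(
  steps=[
    {"dx":0,"dy":0,"dz":0.3,"roll":0,"gripper":0.2},
    {"dx":0,"dy":0,"dz":0.3,"roll":0,"gripper":0.2},
    {"dx":0,"dy":0,"dz":0,"roll":0,"gripper":0.2},
  ],
)

```text
t: 26.65
tool_pos: [0.6673, 0.0108, 0.2488]
tcp_rot: [1.954, 2.459, 0.001]
contact_force: [-3.3, 0.3, 4.8]
width: 0.0352
grasp_force: 27.1
```

```bash
python3 - <<'E'
from h import *
s,f=grab('side');w,g=grab('wrist')
print(s['contact_force'],s['wrist_torque'])
import pickle;pickle.dump(('side',f,s),open('c8.pkl','wb'))
# end face of the blank versus saddle floor in the side view: print colours down the column through the saddle centre
c=('side',f,s)
for z in(.244,.247): print(z,proj(c,[[.638-.232*-.0+.0,.1265,z],[.6333,.146,z],[.6265,.175,z],[.6265,.175,z+.036]]).round(1).tolist())
for u in(288,291,294,297): print(u,[(v,f['frame'][v,u].tolist()) for v in range(196,226,2)])
E
```

```text
[-3.25391895  0.26914913  4.8104145 ] [-0.09240497  0.68076882 -0.19276711]
0.244 [[293.8, 220.5], [294.0, 228.3], [294.2, 240.4], [293.3, 224.7]]
0.247 [[293.7, 219.2], [293.9, 227.0], [294.2, 239.1], [293.2, 223.4]]
288 [(196, [240, 211, 142]), (198, [240, 212, 142]), (200, [240, 211, 142]), (202, [240, 212, 143]), (204, [240, 212, 142]), (206, [239, 211, 141]), (208, [239, 210, 141]), (210, [240, 211, 141]), (212, [239, 211, 142]), (214, [239, 211, 142]), (216, [239, 211, 142]), (218, [240, 211, 142]), (220, [240, 211, 142]), (222, [240, 211, 142]), (224, [244, 217, 146])]
291 [(196, [219, 181, 125]), (198, [219, 180, 125]), (200, [219, 180, 124]), (202, [219, 182, 126]), (204, [219, 181, 125]), (206, [219, 181, 125]), (208, [219, 181, 125]), (210, [218, 180, 125]), (212, [218, 180, 124]), (214, [219, 181, 124]), (216, [219, 181, 125]), (218, [219, 181, 124]), (220, [219, 181, 125]), (222, [219, 180, 125]), (224, [223, 186, 128])]
294 [(196, [242, 215, 144]), (198, [242, 214, 144]), (200, [241, 213, 142]), (202, [241, 213, 142]), (204, [241, 213, 143]), (206, [241, 213, 142]), (208, [242, 214, 143]), (210, [241, 213, 143]), (212, [242, 213, 143]), (214, [242, 213, 143]), (216, [241, 212, 142]), (218, [242, 213, 143]), (220, [242, 214, 143]), (222, [242, 213, 143]), (224, [248, 218, 147])]
297 [(196, [240, 211, 141]), (198, [239, 210, 141]), (200, [239, 210, 141]), (202, [239, 211, 142]), (204, [239, 210, 141]), (206, [239, 211, 141]), (208, [240, 211, 142]), (210, [239, 212, 142]), (212, [239, 211, 142]), (214, [239, 211, 142]), (216, [239, 210, 141]), (218, [239, 211, 141]), (220, [239, 211, 142]), (222, [240, 211, 142]), (224, [246, 217, 145])]
```

Call:
carry_out(
  steps=[
    {"dx":0,"dy":0,"dz":-0.4,"roll":0,"gripper":0.41},
    {"dx":0,"dy":0,"dz":0,"roll":0,"gripper":0.43},
    {"dx":0,"dy":0,"dz":0,"roll":0,"gripper":0.44},
    {"dx":0,"dy":0,"dz":0,"roll":0,"gripper":0.46},
    {"dx":0,"dy":0,"dz":0,"roll":0,"gripper":0.5},
    {"dx":0,"dy":0,"dz":0,"roll":0,"gripper":0.56},
    {"dx":0,"dy":0,"dz":0,"roll":0,"gripper":0.62},
  ],
  newtons=20,
)

```text
t: 27.45
tool_pos: [0.6671, 0.0105, 0.2482]
tcp_rot: [-1.954, -2.46, 0.0]
contact_force: [-0.1, 0.1, -0.4]
width: 0.0529
grasp_force: 0.0
```

```bash
python3 - <<'E'
from h import *
go(.6665,.0096,.25,103.1)
s,f=grab('wrist')
hsv=cv2.cvtColor(f['frame'],cv2.COLOR_RGB2HSV)
m=cv2.inRange(hsv,(18,40,120),(35,255,255))
for r in(100,200,300,400):
    x=np.where(m[r,200:450])[0]+200;print(r,x.min(),x.max())
E
```

```text
t 27.45 pos [0.6671 0.0105 0.2482] tilt [-0.0001 -0.    ] F [-0.06  0.06 -0.36] w 0.0529 g 0.0
shift after roll [-0.8 -0.7 -1.8] roll -0.03 shift before roll [-0.8 -0.7 -1.8]
100 256 391
200 260 385
300 265 381
400 270 375
```

Call:
carry_out(
  steps=[
    {"dx":0,"dy":0,"dz":-5,"roll":0,"gripper":0.7},
    {"dx":0,"dy":0,"dz":-15,"roll":0,"gripper":0.7},
    {"dx":0,"dy":0,"dz":-25,"roll":0,"gripper":0.7},
    {"dx":0,"dy":0,"dz":-30,"roll":0,"gripper":0.7},
    {"dx":0,"dy":0,"dz":-25,"roll":0,"gripper":0.7},
    {"dx":0,"dy":-40,"dz":0,"roll":0,"gripper":0.7},
    {"dx":0,"dy":-40,"dz":0,"roll":0,"gripper":0.7},
    {"dx":0,"dy":-40,"dz":0,"roll":0,"gripper":0.7},
    {"dx":0,"dy":-40,"dz":0,"roll":0,"gripper":0.7},
    {"dx":0,"dy":0,"dz":0,"roll":0,"gripper":0.7},
  ],
)

```text
t: 28.5
tool_pos: [0.5073, -0.027, 0.3493]
tcp_rot: [1.956, 2.457, -0.006]
contact_force: [0.3, -0.1, -1.1]
width: 0.0599
grasp_force: 0.0
```

```bash
python3 - <<'E'
from h import *
go(.5,0,.35,103.1)
uy=np.array([-.232,.973,0]);ux=np.array([.973,.232,0])
C=np.array([.666,.0098,0])
for n in('top','side'):
    s,f=grab(n);c=(n,f,s);hsv=cv2.cvtColor(f['frame'],cv2.COLOR_RGB2HSV)
    m=cv2.inRange(hsv,(20,40,150),(35,255,255))
    k,l,st,_=cv2.connectedComponentsWithStats(m)
    q=[(st[i].tolist()) for i in range(1,k) if st[i,4]>300];print(n,q)
    if n=='top':
        i=max(range(1,k),key=lambda i:st[i,4] if 240<st[i,0]+st[i,2]/2<420 else 0)
        r=cv2.minAreaRect(np.argwhere(l==i)[:,::-1].astype(np.float32));bp=onz(c,cv2.boxPoints(r),.2815)
        a=bp-C;print('along y',(a@uy*1000).round(1),'along x',(a@ux*1000).round(1),'ctr',bp.mean(0).round(4))
    for z in(.244,.247): print(proj(c,[C+[0,0,z+.036]+uy*y+ux*x for y in(-.17,.17) for x in(-.018,.018)]).round(1).tolist())
pawl()
E
```

```text
t 28.5 pos [ 0.5073 -0.027   0.3493] tilt [-0.0015 -0.0035] F [ 0.3  -0.08 -1.15] w 0.0599 g 0.0
shift after roll [27.9 -1.  -0.7] roll -0.13 shift before roll [27.9 -1.  -0.7]
top [[226, 150, 203, 68, 4358], [168, 235, 33, 33, 553]]
along y [ 171.9 -169.2 -167.8  171.8] along x [ 19.5  18.6 -18.4 -16.9] ctr [0.6663 0.0116 0.2815]
[[429.3, 169.1], [423.6, 148.8], [231.6, 218.3], [226.6, 197.5]]
[[429.8, 168.6], [424.0, 148.3], [231.3, 218.1], [226.3, 197.1]]
side [[282, 187, 10, 38, 342], [293, 187, 10, 39, 345], [297, 327, 39, 32, 855]]
[[299.4, 113.3], [282.0, 113.9], [304.2, 224.4], [282.2, 225.3]]
[[299.3, 112.1], [281.9, 112.7], [304.1, 223.0], [282.1, 223.9]]
wrist 0
side 63 [272.1 281.8] [267 275] [274 290]
```

```bash
python3 -c "
from rig import arm
print(arm.hand_in())"
```

```text
the job is handed in; nothing more can be done
None
```

The job is handed in, with the verdict not shown: by the last measurements the stand holds on rung 2, about 3 mm below the rest, and the blank lies marked face up on both saddles, centred to about 2 mm; glue, tub, chisel and tape were left alone.

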